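# Clamp a button blank in the bench press

## Robot

A 7-joint arm with a two-finger parallel gripper is mounted at the origin on the work surface. World frame = base frame: x ahead of the robot, y to its left, z up, the work surface at z = 0. Lengths are in m, angles in rad, forces in N, time in s.
With the tool pointing down it reaches from about 0.4 to 0.875 m from the base axis. Payload 6.5 kg.
Tool frame: the origin (TCP) lies on the mounting face of the last link; the fingertips stand 173 mm ahead of it and the grasp point (between the pads) lies 155 mm ahead of it; z points along the fingers, y is the line along which they close (so a half turn about z gives the same grasp; the last joint's range is limited). The gripper opens to 85 mm and grips with 20 to 120 N. Pads are 22 mm wide; open, the fingers measure 114 mm over their backs; the gripper's body (76 mm by 85 mm) begins 54 mm behind the grasp point. The pads swing forward as they close: fully open they stand 13 mm farther back than shut.
Start: joints at [-1.179, 0.536, -0.004, 1.538, 0.003, 1.067, -0.071], TCP at [0.287, 0.583, 0.405] pointing down, gripper open.
Joint ranges: [-2.7, 2.7], [-0.37, 2.16], [-1.27, 1.26], [0.24, 2.4], [-1.31, 4.45], [0.19, 1.91], [-2.76, 2.76]. Speed limits (rad/s): [2.39, 2.39, 3.14, 3.14, 3.14, 3.14, 3.14].

## Interface

Orientations are given as a unit quaternion [x, y, z, w].
In Python, from bench import ctrl gives the robot as it stands.
- The arm moves only by the tool servo_tool, never from a script. Its argument "series" is a list of rows, each an object with "hand": the opening, from -1 (shut) to 1 (fully open), so that 0 is half open; "translation": the shift along the world's x, y, z in units of 0.3 m (1.0 is 0.3 m), a list of three; "angular": the turn, a rotation vector about the world's x, y, z in units of 90 degrees (1.0 is 90 degrees), a list of three. In form: [{"hand": hand, "translation": [dx, dy, dz], "angular": [ax, ay, az]}, ...]. A call has 1 to 20 rows; each row is the pose to reach, as a shift and turn from the pose commanded when the call began; what a row does not reach only later rows make up. A row lasts 1/10 s, in which the tool goes at most 50 mm and 8.59 degrees, less where a joint would pass 70% of its speed; a pose out of reach is approached as far as the arm can. A call with a number of a shift or a turn outside -1 to 1 is refused whole. A call with a gripper value outside its range is refused whole. The fingers move at their own pace and stop on an object; "force" is the grip in N (left out, the last holds). Time passes only in rows, so rows that repeat a pose let the fingers close. It gives the time, the measured TCP pose, the force, the opening and the grip force at its end, in the units of the state.
- ctrl.sense(): the state, without advancing time (a new reading comes with each control period).
- ctrl.camera(name): name is "scene" or "side" or "wrist"; returns the picture (480x640x3 uint8, red, green, blue); there is no depth.
- ctrl.camera_params(name): a dict with "K" (3x3 intrinsics, pixels), "xyz" and "rotation" of the camera in the world; the wrist camera has in their place "tool_from_camera" (4x4, takes a point from camera to tool coordinates, whose origin is the TCP and whose axes are the flange's). Camera axes: x right, y down, z forward; pixel columns grow to the right and rows downward; lengths in m; the calibration is good to about 2 mm. A picture is of the moment at which its call begins: read the wrist's pose just before it. camera_params takes no time and is no camera call.
- ctrl.finish_job(): hands the job in; it is judged then, once.
The state is a dict: "time": time; "qpos": joint angles; "joint_vel": joint speeds; "tau": joint torques, N m; "tool_pos": TCP position; "ee_rot": TCP orientation; "wrist_force": force on the tool from outside, world axes, zero at the start; "wrist_torque": the same for the moment, N m; "width": finger opening in m; "gripper_force": force on a finger pad.
Only numpy, scipy, OpenCV 4.12 (cv2) and the standard library are available. Lean on these libraries where they do the work, as an engineer would, in place of code of your own. Each camera call takes 0.05 s, during which the arm holds its last target. There are 200 camera calls.

## Task

Slide the wider of the two round dies, which have handles like saucepans, along the press's plate, without lifting it, from its side mark onto the middle mark centred under the ram. Then push the black palm knob on top of the press straight down 18 mm, to the dark groove on its stem, so that the sprung pad clamps the button blank on the die, and keep it pressed there: the program finishes while still holding the knob down. Leave the narrower die and everything else where it is.

Things in the scene. Friction and masses are not known exactly. Their poses are not given: they have to be found in the camera images.
- press: grey bench button press, fixed. Origin on the ram axis at table height; x away from the user to its column, y left, z up. Plate x -60 to 130, y -210 to 210, top z 8 mm, with three ring marks in a row along y, 130 mm apart. Column 56 mm wide behind the middle mark (from x 70 mm); its head, 56 mm wide, overhangs the middle mark to x = -28 mm, from z 88 to 136 mm, with a steel collar on top to z 140
- mark_left (a point): centre of the left ring (66 to 74 mm across), on the plate's top, at press y = +130 mm. One die starts here, one on the right mark, either way round
- mark_middle (a point): centre of the middle ring, on the plate's top, on the ram axis, straight under pad and knob
- mark_right (a point): centre of the right ring, on the plate's top, at press y = -130 mm
- wide_die: the die to use: loose steel puck (0.3 to 0.65 kg with handle) 60 mm across, 22 mm tall, with a brass button blank on top (to 26 mm) and a straight wooden handle like a saucepan's along its own -x. Origin: centre of the puck's underside, z up. Handle 14 mm wide, 12 mm tall, centre line at z 15 mm, out to x = -155 mm; its outer part overhangs the plate's front edge
- wide_die_grip (a point): point in the middle of the wide die's handle to pinch from above, at x = -120 mm, z = 15 mm of the die; clear of the press head also when the die is on the middle mark
- narrow_die: the other die, to be left alone: same shape but its puck is only 36 mm across, 22 mm tall; same handle, out to x = -144 mm. Origin as for the wide die
- plunger (a joint): how far the plunger is pushed down, in m: 0 at rest (up), 0.018 when the groove on the stem reaches the collar, 0.028 at its hard stop. Return spring about 200 N/m with 2 N preload; from 0.010 on the pad rests on the die's blank (if one is under it) and adds about 700 N/m, so 0.018 takes about 13 N
- knob_top (a point): centre of the flat top face of the black round palm knob (50 mm across, 18 mm thick) on the plunger stem, 186 mm above the table at rest; the knob's underside is then 28 mm above the collar. It moves straight down with the plunger
- pad: steel clamping pad under the head on the ram axis, 32 mm across, sprung 16 mm up into the plunger, moves down with the plunger; origin at the centre of its face, 44 mm above the table at rest, so the die with its blank passes 10 mm below it
- spool: bystander: ribbon spool, upright, 48 mm across, 36 mm tall, standing on the press's plate behind the left mark
- pin_jar: bystander: glass jar with steel lid, 44 mm across, 45 mm tall, standing on the plate behind the right mark
- mug: bystander: white mug of pencils, 80 mm across, about 150 mm tall with pencils, on the table left of the press
- scissors: bystander: scissors lying flat (about 200 mm long, 10 mm thick) on the table left of the press
- tape_reel: bystander: round tape measure case, 56 mm across, 16 mm thick, lying on the table right of the press
- calculator: bystander: calculator 130 x 75 x 14 mm, lying on the table right of the press
There are look-alikes about, which are no part of the job. Leave any pink or purple look-alike of the wide_die alone.

How it is judged:
By the outcome, as a careful person would: the job done as asked, in the order asked, and still so for the second after the job is handed in, while the arm keeps its last pose, push and grip.
It also fails if it takes over 51 s, if anything falls off the work surface, if the arm or the gripper's body presses on something with over 40 N, if the wrist force passes 120 N, or if a joint passes its speed limit or range.

## Working session

There is one attempt and no reset: what is moved stays moved. The work goes in short steps, Python scripts to look and compute and a tool call to move; the robot and the scene stay as the last step left them, time stands still between calls to the robot, and variables do not carry over. Pictures are saved under pics/ and viewed, at most 10 in all, crops included, and the job is handed in when it is done.

Besides the shell and the picture viewer there is one more tool, called after ">>>" as a command line: name --argument value ..., lists and objects as JSON in quotes. servo_tool: Moves the arm, as the interface text tells. Its arguments: {"type":"object","properties":{"series":{"type":"array"},"force":{"type":"number"}},"required":["series"]}

```bash
mkdir -p pics; cat > h.py <<'E'
import numpy as np,cv2
from bench import ctrl
from scipy.spatial.transform import Rotation as R
def snap(n,f):
    s=ctrl.sense(); im=ctrl.camera(n); cv2.imwrite('pics/'+f,im[:,:,::-1]); return s
def ray(n,uv,z,s=None):
    p=ctrl.camera_params(n);K=np.array(p['K'])
    if n=='wrist':
        T=np.eye(4);T[:3,:3]=R.from_quat(s['ee_rot']).as_matrix();T[:3,3]=s['tool_pos'];T=T@np.array(p['tool_from_camera']);o,M=T[:3,3],T[:3,:3]
    else:
        o=np.array(p['xyz']);M=np.array(p['rotation'])
        if M.shape!=(3,3): M=R.from_quat(M).as_matrix()
    d=M@np.linalg.solve(K,[uv[0],uv[1],1]); return o+d*(z-o[2])/d[2]
E
python3 - <<'E'
from h import *
s=snap('scene','a.png');snap('side','b.png')
print(s); print(ctrl.camera_params('scene'),ctrl.camera_params('side'),ctrl.camera_params('wrist'))
E
```

```text
{'time': 0.0, 'qpos': array([-1.17919732,  0.53722338, -0.00445727,  1.53889241,  0.00258896,
        1.06731844, -0.07118051]), 'joint_vel': array([ 0.0002658 ,  0.0013708 , -0.00141828,  0.00120232,  0.00142435,
       -0.00011191,  0.00014976]), 'tau': array([-8.59365741e-05, -5.83413076e+01,  1.04888700e+00, -2.59111977e+01,
        1.23605132e-02,  9.39621124e-03, -2.06795869e-05]), 'tool_pos': array([0.28712032, 0.58276929, 0.40376804]), 'ee_rot': array([ 2.26856020e-01,  9.73927874e-01, -9.05272460e-04, -1.51833165e-04]), 'wrist_force': array([ 0.32302103, -0.32042792, -0.09494736]), 'wrist_torque': array([-0.03331041,  0.04934631, -0.00401175]), 'gripper_force': 0.0, 'width': 0.08549491113476317}
{'K': array([[438.16047307,   0.        , 320.3864342 ],
       [  0.        , 438.16047307, 240.92243721],
       [  0.        ,   0.        ,   1.        ]]), 'xyz': array([1.35211075, 0.13162545, 0.86641081]), 'rotation': array([ 0.59301942,  0.68741366, -0.31689748, -0.27452945])} {'K': array([[446.4474021 ,   0.        , 316.39280235],
       [  0.        , 446.4474021 , 236.86242899],
       [  0.        ,   0.        ,   1.        ]]), 'xyz': array([ 0.45595945, -0.86090714,  0.81938337]), 'rotation': array([ 0.90039741, -0.03115919,  0.02711409, -0.43310325])} {'K': array([[400.41932896,   0.        , 317.25764737],
       [  0.        , 400.41932896, 243.22345393],
       [  0.        ,   0.        ,   1.        ]]), 'tool_from_camera': array([[-5.07179433e-04, -9.56670756e-01, -2.91171440e-01,
         7.34868865e-02],
       [ 9.99998666e-01, -9.37325957e-04,  1.33781519e-03,
         5.43661281e-04],
       [-1.55277122e-03, -2.91170373e-01,  9.56669955e-01,
         3.13224704e-02],
       [ 0.00000000e+00,  0.00000000e+00,  0.00000000e+00,
         1.00000000e+00]])}
```

View pics/a.png

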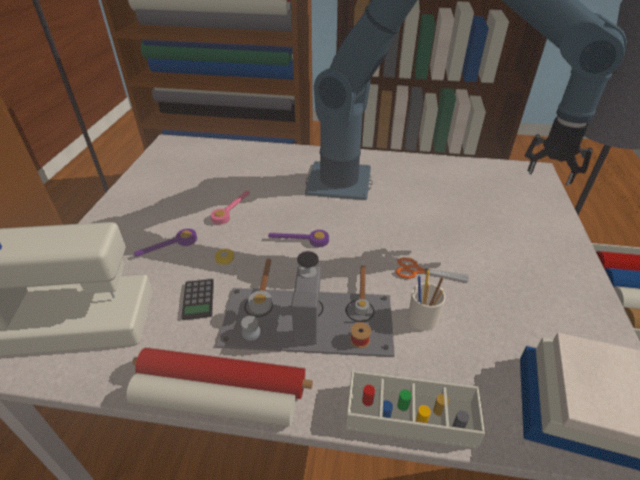

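View pics/b.png

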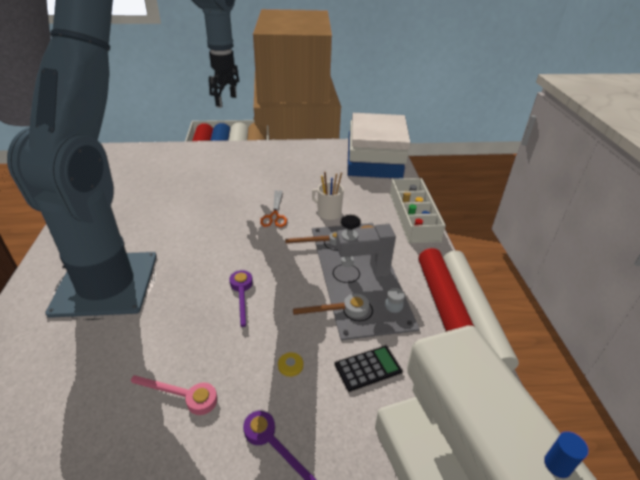

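```bash
python3 - <<'E'
from h import *
a=cv2.imread('pics/a.png')[240:365,205:405];b=cv2.imread('pics/b.png')[205:345,280:430]
a=cv2.resize(a,(800,500),interpolation=cv2.INTER_CUBIC);cv2.imwrite('pics/c.png',a)
b=cv2.resize(b,(640,597),interpolation=cv2.INTER_CUBIC);cv2.imwrite('pics/d.png',b)
E
```

```text
(no output)
```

View pics/c.png

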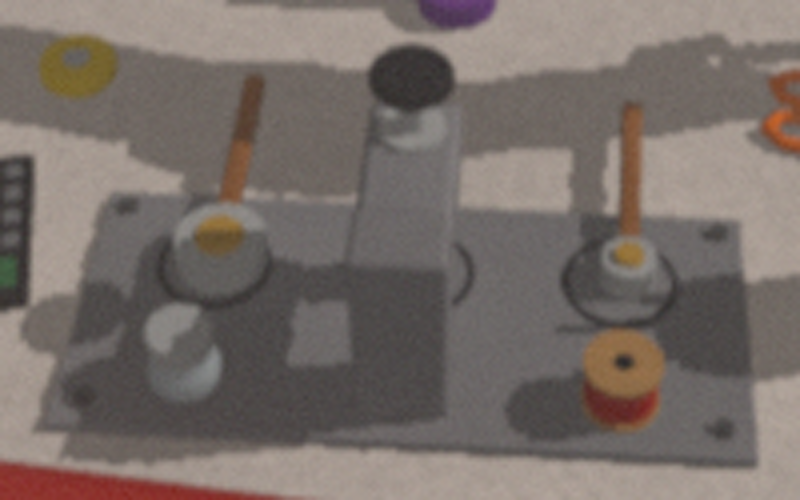

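View pics/d.png

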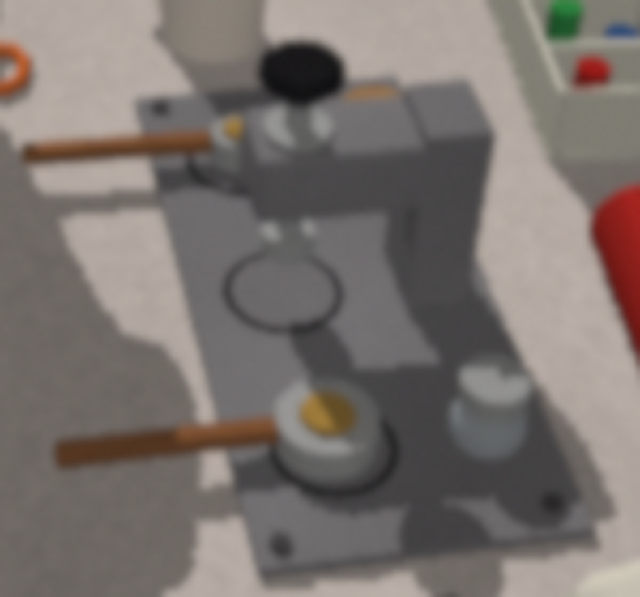

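```bash
python3 - <<'E'
from h import *
A=lambda u,v:(205+u/4,240+v/4)
B=lambda u,v:(280+u/4.267,205+v/4.267)
for n,f,L in [('scene',A,[('FR',112,193,.008),('FL',740,220,.008),('BL',755,462,.008),('BR',40,430,.008),('knob',411,75,.186),('ringL',620,281,.008),('ringR',215,257,.008),('blank',219,233,.034),('hend',255,78,.029),('hroot',232,195,.029)]),
 ('side',B,[('FR',262,578,.008),('FL',137,102,.008),('BR',597,540,.008),('knob',302,68,.186),('ringM',283,290,.008),('blank',328,412,.034),('hend',58,447,.029),('hroot',275,427,.029)])]:
  for k,u,v,z in L: print(n,k,ray(n,f(u,v),z).round(4))
E
```

```text
scene FR [ 0.583  -0.2172  0.008 ]
scene FL [0.5455 0.1998 0.008 ]
scene BL [0.734  0.2133 0.008 ]
scene BR [ 0.7734 -0.2026  0.008 ]
scene knob [ 0.6281 -0.0033  0.186 ]
scene ringL [0.6095 0.1255 0.008 ]
scene ringR [ 0.6279 -0.1347  0.008 ]
scene blank [ 0.6299 -0.1292  0.034 ]
scene hend [ 0.4802 -0.1421  0.029 ]
scene hroot [ 0.592  -0.1307  0.029 ]
side FR [ 0.5812 -0.2255  0.008 ]
side FL [0.5449 0.1906 0.008 ]
side BR [ 0.7664 -0.2114  0.008 ]
side knob [ 0.6199 -0.0136  0.186 ]
side ringM [ 0.6218 -0.0052  0.008 ]
side blank [ 0.6286 -0.1331  0.034 ]
side hend [ 0.4766 -0.1457  0.029 ]
side hroot [ 0.5982 -0.1381  0.029 ]
```

>>> servo_tool --series '[{"hand":1,"translation":[0.4,-1,0],"angular":[0,0,0.348]},{"hand":1,"translation":[0.4,-1,0],"angular":[0,0,0.348]},{"hand":1,"translation":[0.4,-1,0],"angular":[0,0,0.348]},{"hand":1,"translation":[0.4,-1,0],"angular":[0,0,0.348]},{"hand":1,"translation":[0.4,-1,0],"angular":[0,0,0.348]},{"hand":1,"translation":[0.4,-1,0],"angular":[0,0,0.348]},{"hand":1,"translation":[0.4,-1,0],"angular":[0,0,0.348]},{"hand":1,"translation":[0.4,-1,0],"angular":[0,0,0.348]},{"hand":1,"translation":[0.4,-1,0],"angular":[0,0,0.348]},{"hand":1,"translation":[0.4,-1,0],"angular":[0,0,0.348]},{"hand":1,"translation":[0.4,-1,0],"angular":[0,0,0.348]},{"hand":1,"translation":[0.4,-1,0],"angular":[0,0,0.348]}]'

```text
time: 1.3
tool_pos: [0.4068, 0.284, 0.4046]
ee_rot: [-0.045, 0.999, 0.0, -0.0]
wrist_force: [0.0, 0.3, 0.8]
width: 0.0854
gripper_force: 0.0
```

>>> servo_tool --series '[{"hand":0.3,"translation":[0.34,-1,0],"angular":[0,0,0]},{"hand":0.3,"translation":[0.34,-1,0],"angular":[0,0,0]},{"hand":0.3,"translation":[0.34,-1,0],"angular":[0,0,0]},{"hand":0.3,"translation":[0.34,-1,0],"angular":[0,0,0]},{"hand":0.3,"translation":[0.34,-1,0],"angular":[0,0,0]},{"hand":0.3,"translation":[0.34,-1,0],"angular":[0,0,0]},{"hand":0.3,"translation":[0.34,-1,0],"angular":[0,0,0]},{"hand":0.3,"translation":[0.34,-1,0],"angular":[0,0,0]},{"hand":0.3,"translation":[0.34,-1,0],"angular":[0,0,0]},{"hand":0.3,"translation":[0.34,-1,0],"angular":[0,0,0]}]'

```text
time: 2.3
tool_pos: [0.5091, -0.0151, 0.4046]
ee_rot: [-0.046, 0.999, 0.0, -0.0]
wrist_force: [-0.1, 0.1, 0.3]
width: 0.0556
gripper_force: 0.0
```

>>> servo_tool --series '[{"hand":0.3,"translation":[0,-0.42,0],"angular":[0,0,0]},{"hand":0.3,"translation":[0,-0.42,-0.2],"angular":[0,0,0]},{"hand":0.3,"translation":[0,-0.42,-0.35],"angular":[0,0,0]},{"hand":0.3,"translation":[0,-0.42,-0.35],"angular":[0,0,0]},{"hand":0.3,"translation":[0,-0.42,-0.35],"angular":[0,0,0]},{"hand":0.3,"translation":[0,-0.42,-0.35],"angular":[0,0,0]},{"hand":0.3,"translation":[0,-0.42,-0.35],"angular":[0,0,0]}]'

```text
time: 3.0
tool_pos: [0.5104, -0.1412, 0.3015]
ee_rot: [-0.046, 0.999, 0.0, 0.002]
wrist_force: [0.4, -0.4, 0.0]
width: 0.0554
gripper_force: 0.0
```

```bash
python3 - <<'E'
from h import *
s=snap('wrist','e.png');print(s['tool_pos'],s['ee_rot'],s['qpos'],s['width'])
T=np.save('s.npy',s,allow_pickle=True)
E
```

```text
[ 0.51044286 -0.14120223  0.30145816] [-4.57818280e-02  9.98950295e-01  1.67524770e-04  1.51789052e-03] [ 0.05712416  0.47881248  0.16284791  1.94719755 -0.11496659  0.72142187
  1.95059627] 0.05537812152969871
```

View pics/e.png

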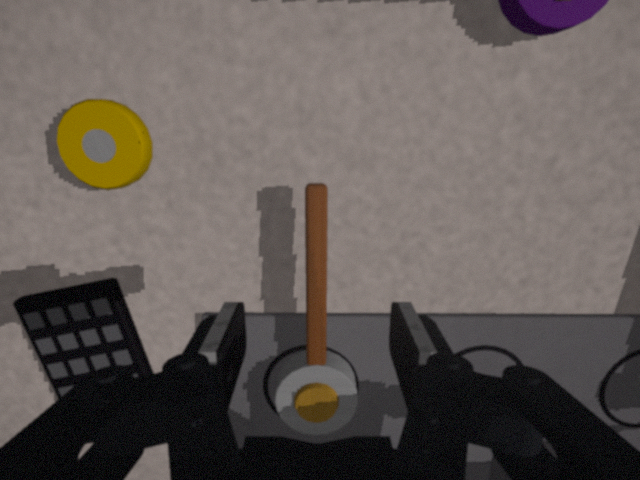

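```bash
python3 - <<'E'
from h import *
s=np.load('s.npy',allow_pickle=True).item()
for k,u,v,z in [('hend',317,185,.029),('hroot',316.5,365,.029),('blank',317,403,.034),('ringtopR',311,346,.008),('ringRl',264,383,.008),('ringRr',358,383,.008),('ringtopM',485,346,.008),('edge',230,314,.008),('edge2',600,314,.008)]: print(k,ray('wrist',(u,v),z,s).round(4))
c=R.from_quat(s['ee_rot']).as_matrix();print(c[:,0],c[:,1])
E
```

```text
hend [ 0.475  -0.1442  0.029 ]
hroot [ 0.5998 -0.1332  0.029 ]
blank [ 0.6271 -0.1303  0.034 ]
ringtopR [ 0.598  -0.1374  0.008 ]
ringRl [ 0.6334 -0.1705  0.008 ]
ringRr [ 0.627  -0.0987  0.008 ]
ringtopM [ 0.5864 -0.0085  0.008 ]
edge [ 0.5771 -0.1981  0.008 ]
edge2 [0.553 0.069 0.008]
[-0.99580344 -0.09146703 -0.00304793] [-9.14680497e-02  9.95807992e-01  1.95714231e-04]
```

>>> servo_tool --series '[{"hand":0.3,"translation":[0,0,-0.15],"angular":[0,0,0]},{"hand":0.3,"translation":[0,0,-0.28],"angular":[0,0,0]},{"hand":0.3,"translation":[0,0,-0.36],"angular":[0,0,0]},{"hand":0.3,"translation":[0,0,-0.4],"angular":[0,0,0]},{"hand":0.3,"translation":[0,0,-0.41],"angular":[0,0,0]},{"hand":0.3,"translation":[0,0,-0.41],"angular":[0,0,0]},{"hand":0.3,"translation":[0,0,-0.41],"angular":[0,0,0]}]'

```text
time: 3.75
tool_pos: [0.5101, -0.143, 0.1781]
ee_rot: [-0.045, 0.999, -0.0, 0.001]
wrist_force: [-0.6, -0.7, 0.0]
width: 0.0554
gripper_force: 0.0
```

>>> servo_tool --series '[{"hand":-0.3,"translation":[0,0,0],"angular":[0,0,0]},{"hand":-0.5,"translation":[0,0,0],"angular":[0,0,0]},{"hand":-0.7,"translation":[0,0,0],"angular":[0,0,0]},{"hand":-1,"translation":[0,0,0],"angular":[0,0,0]},{"hand":-1,"translation":[0,0,0],"angular":[0,0,0]},{"hand":-1,"translation":[0,0,0],"angular":[0,0,0]},{"hand":-1,"translation":[0,0,0],"angular":[0,0,0]},{"hand":-1,"translation":[0,0,0],"angular":[0,0,0]}]' --force 70

```text
time: 4.55
tool_pos: [0.5094, -0.1428, 0.1767]
ee_rot: [-0.045, 0.999, 0.0, 0.0]
wrist_force: [1.0, 1.4, 2.2]
width: 0.0125
gripper_force: 68.4
```

>>> servo_tool --series '[{"hand":-1,"translation":[-0.002,0.02,0],"angular":[0,0,0]},{"hand":-1,"translation":[-0.005,0.06,0],"angular":[0,0,0]},{"hand":-1,"translation":[-0.008,0.1,0],"angular":[0,0,0]},{"hand":-1,"translation":[-0.011,0.14,0],"angular":[0,0,0]},{"hand":-1,"translation":[-0.014,0.18,0],"angular":[0,0,0]},{"hand":-1,"translation":[-0.017,0.22,0],"angular":[0,0,0]},{"hand":-1,"translation":[-0.02,0.26,0],"angular":[0,0,0]},{"hand":-1,"translation":[-0.023,0.3,0],"angular":[0,0,0]},{"hand":-1,"translation":[-0.026,0.34,0],"angular":[0,0,0]},{"hand":-1,"translation":[-0.029,0.375,0],"angular":[0,0,0]},{"hand":-1,"translation":[-0.031,0.4,0],"angular":[0,0,0]},{"hand":-1,"translation":[-0.032,0.41,0],"angular":[0,0,0]},{"hand":-1,"translation":[-0.032,0.41,0],"angular":[0,0,0]},{"hand":-1,"translation":[-0.032,0.41,0],"angular":[0,0,0]}]'

```text
time: 5.95
tool_pos: [0.4996, -0.0195, 0.1767]
ee_rot: [-0.045, 0.999, 0.0, -0.0]
wrist_force: [-0.8, 0.7, 2.2]
width: 0.0125
gripper_force: 68.5
```

```bash
python3 - <<'E'
from h import *
s=snap('side','f.png');print(s['tool_pos'],s['ee_rot'],s['wrist_force'])
snap('wrist','g.png')
b=cv2.imread('pics/f.png')[220:320,310:410]
b=cv2.resize(b,(600,600),interpolation=cv2.INTER_CUBIC)
g=cv2.imread('pics/g.png')
cv2.imwrite('pics/h.png',b)
E
```

```text
[ 0.49963905 -0.01949431  0.17667377] [-4.49619318e-02  9.98988644e-01  3.14211912e-04 -1.18938388e-04] [-0.77849391  0.69159663  2.18719479]
```

View pics/h.png

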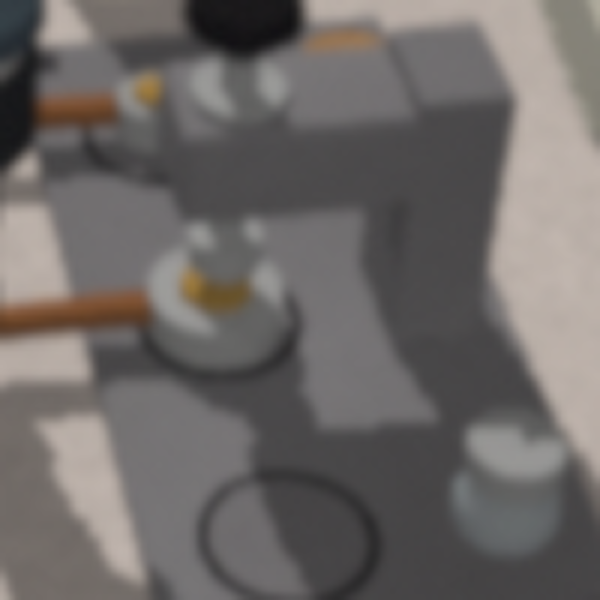

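View pics/g.png

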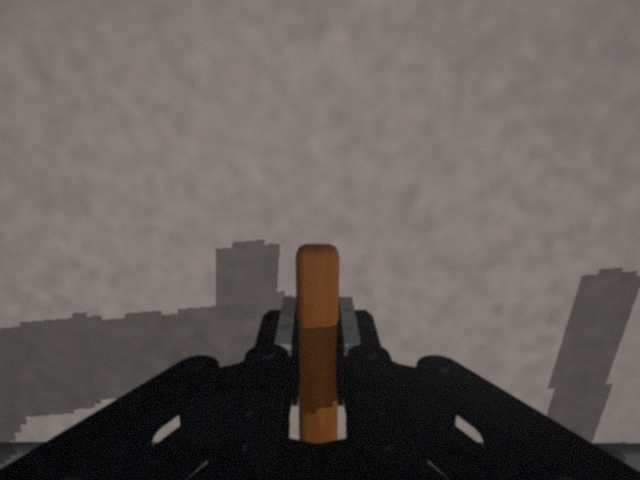

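```bash
python3 - <<'E'
from h import *
from scipy.optimize import least_squares
p=ctrl.camera_params('side');K=p['K'];M=R.from_quat(p['rotation']).as_matrix();o=p['xyz']
def ext(c,r,zs):
    t=np.linspace(0,2*np.pi,200);P=np.vstack([np.c_[c[0]+r*np.cos(t),c[1]+r*np.sin(t),0*t+z] for z in zs])
    q=(P-o)@M@K.T;q=q[:,:2]/q[:,2:];q=(q-[310,220])*6
    return q[:,0].min(),q[:,0].max(),q[:,1].min(),q[:,1].max()
def fit(r,zs,obs,ix): return least_squares(lambda c:[ext(c,r,zs)[i]-obs[i] for i in ix],[.62,0],x_scale=.01,diff_step=1e-3).x.round(4)
print('die',fit(.03,[.008,.030],[147,286,0,366],[0,1,3]))
print('ringM from d',fit(.037,[.008],[132,303,0,374],[0,1,3]),'now',fit(.037,[.008],[0,302,0,378],[1,3]))
print('ringR',fit(.037,[.008],[199,380,468,604],[0,1,2]))
a=[ray('side',(310+216/6,220+285/6),.034)]
print(a, ray('side',(310+183/6,220+285/6),.034),ray('side',(310+248/6,220+292/6),.034))
E
```

```text
die [ 0.6202 -0.0055]
ringM from d [ 0.6217 -0.0036] now [ 0.6217 -0.006 ]
ringR [ 0.6338 -0.134 ]
[array([ 0.61833351, -0.01198822,  0.034     ])] [ 0.60400129 -0.01118658  0.034     ] [ 0.63161189 -0.01721118  0.034     ]
```

>>> servo_tool --series '[{"hand":-1,"translation":[0.003,0.003,0],"angular":[0,0,0]},{"hand":-1,"translation":[0.006,0.006,0],"angular":[0,0,0]},{"hand":-1,"translation":[0.006,0.006,0],"angular":[0,0,0]},{"hand":-1,"translation":[0.006,0.006,0],"angular":[0,0,0]}]'

```text
time: 6.45
tool_pos: [0.5009, -0.0184, 0.1765]
ee_rot: [-0.044, 0.999, -0.0, -0.001]
wrist_force: [-3.1, -1.8, 2.6]
width: 0.0125
gripper_force: 68.8
```

```bash
python3 - <<'E'
from h import *
s=snap('side','f2.png');print(s['tool_pos'],s['wrist_force'])
b=cv2.imread('pics/f2.png')[245:305,315:375]
cv2.imwrite('pics/i.png',cv2.resize(b,(600,600),interpolation=cv2.INTER_CUBIC))
E
```

```text
[ 0.5008569  -0.01843604  0.17647563] [-3.09743172 -1.75212534  2.59746852]
```

View pics/i.png

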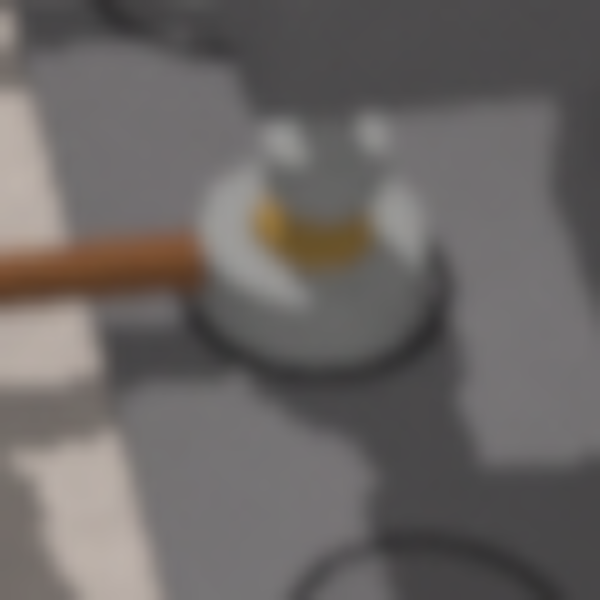

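>>> servo_tool --series '[{"hand":-1,"translation":[0,0.004,0],"angular":[0,0,0]},{"hand":-1,"translation":[0,0.004,0],"angular":[0,0,0]},{"hand":-1,"translation":[0,0.004,0],"angular":[0,0,0]},{"hand":-0.5,"translation":[0,0.004,0],"angular":[0,0,0]},{"hand":0,"translation":[0,0.004,0],"angular":[0,0,0]},{"hand":0.2,"translation":[0,0.004,0],"angular":[0,0,0]},{"hand":0.2,"translation":[0,0.004,0],"angular":[0,0,0]},{"hand":0.2,"translation":[0,0.004,0],"angular":[0,0,0]}]'

```text
time: 7.3
tool_pos: [0.5016, -0.0168, 0.1767]
ee_rot: [-0.045, 0.999, 0.0, 0.0]
wrist_force: [0.3, 0.0, -0.0]
width: 0.0513
gripper_force: 0.0
```

>>> servo_tool --series '[{"hand":0.2,"translation":[0,0.004,0.05],"angular":[0,0,0]},{"hand":0.2,"translation":[0,0.004,0.15],"angular":[0,0,0]},{"hand":0.2,"translation":[0,0.004,0.3],"angular":[0,0,0]},{"hand":-0.2,"translation":[0,0.004,0.45],"angular":[0,0,0]},{"hand":-1,"translation":[0,0.004,0.6],"angular":[0,0,0]},{"hand":-1,"translation":[0,0.004,0.75],"angular":[0,0,0]},{"hand":-1,"translation":[0,0.004,0.8],"angular":[0,0,0]},{"hand":-1,"translation":[0,0.004,0.8],"angular":[0,0,0]},{"hand":-1,"translation":[0,0.004,0.8],"angular":[0,0,0]},{"hand":-1,"translation":[0,0.004,0.8],"angular":[0,0,0]}]'

```text
time: 8.3
tool_pos: [0.5008, -0.0157, 0.4157]
ee_rot: [-0.044, 0.999, -0.0, -0.001]
wrist_force: [0.0, 0.2, -0.8]
width: 0.0001
gripper_force: 0.0
```

```bash
python3 - <<'E'
from h import *
s=snap('wrist','j.png');print(s);np.save('s2.npy',s,allow_pickle=True)
snap('side','k.png')
b=cv2.imread('pics/k.png')[205:305,310:380];w=cv2.imread('pics/j.png')
cv2.imwrite('pics/l.png',np.hstack([cv2.resize(b,(420,600),interpolation=cv2.INTER_CUBIC),cv2.resize(w[180:480,220:410],(380,600))]))
E
```

```text
{'time': 8.3, 'qpos': array([-0.26506543,  0.27126611,  0.24651956,  1.9256824 , -0.08000356,
        0.9563213 ,  1.6788602 ]), 'joint_vel': array([ 0.00144315,  0.01069702, -0.00159437, -0.00103199,  0.00081486,
        0.00155091, -0.00036744]), 'tau': array([-7.39527983e-03, -4.05875802e+01,  2.45846428e+00, -2.44552928e+01,
        1.43479244e-02,  1.24055910e-03, -9.65011350e-04]), 'tool_pos': array([ 0.50080555, -0.01567491,  0.41565419]), 'ee_rot': array([-4.44546854e-02,  9.99010715e-01, -2.42911874e-05, -1.17097995e-03]), 'wrist_force': array([ 0.04870423,  0.18228459, -0.77328286]), 'wrist_torque': array([ 0.02154121, -0.02843831,  0.03896193]), 'gripper_force': 0.0, 'width': 8.464116750713038e-05}
```

View pics/l.png

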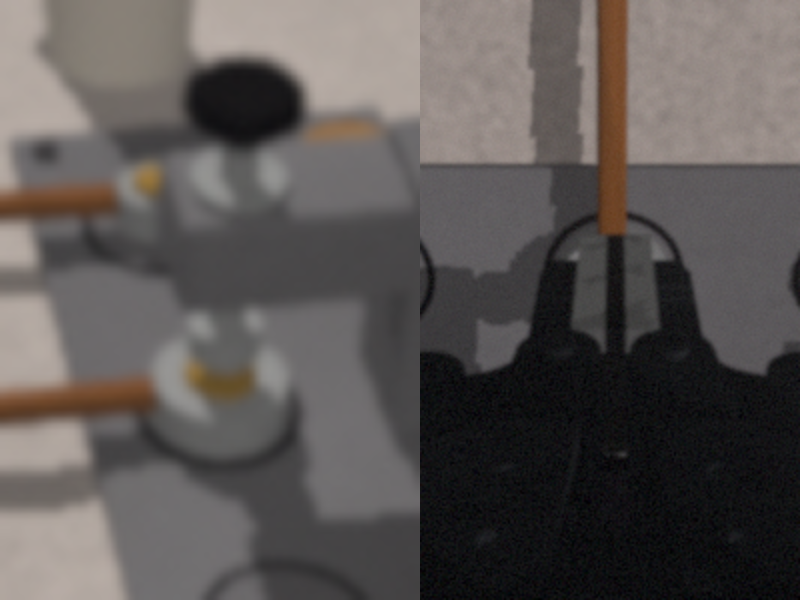

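>>> servo_tool --series '[{"hand":-1,"translation":[0.15,0.01,0],"angular":[0,0,0]},{"hand":-1,"translation":[0.3,0.02,0],"angular":[0,0,0]},{"hand":-1,"translation":[0.407,0.03,0],"angular":[0,0,0]},{"hand":-1,"translation":[0.407,0.03,0],"angular":[0,0,0]},{"hand":-1,"translation":[0.407,0.03,-0.07],"angular":[0,0,0]},{"hand":-1,"translation":[0.407,0.03,-0.13],"angular":[0,0,0]},{"hand":-1,"translation":[0.407,0.03,-0.155],"angular":[0,0,0]},{"hand":-1,"translation":[0.407,0.03,-0.155],"angular":[0,0,0]},{"hand":-1,"translation":[0.407,0.03,-0.155],"angular":[0,0,0]},{"hand":-1,"translation":[0.407,0.03,-0.155],"angular":[0,0,0]}]'

```text
time: 9.4
tool_pos: [0.6238, -0.0068, 0.3712]
ee_rot: [-0.044, 0.999, 0.0, 0.001]
wrist_force: [0.0, -0.4, 0.2]
width: -0.0002
gripper_force: 0.0
```

>>> servo_tool --series '[{"hand":-1,"translation":[0,0,-0.01],"angular":[0,0,0]},{"hand":-1,"translation":[0,0,-0.02],"angular":[0,0,0]},{"hand":-1,"translation":[0,0,-0.02],"angular":[0,0,0]},{"hand":-1,"translation":[0,0,-0.02],"angular":[0,0,0]}]'

```text
time: 9.8
tool_pos: [0.6235, -0.0067, 0.3641]
ee_rot: [-0.044, 0.999, 0.0, -0.0]
wrist_force: [0.8, 0.4, -0.7]
width: 0.0001
gripper_force: 0.0
```

>>> servo_tool --series '[{"hand":-1,"translation":[0,0,-0.01],"angular":[0,0,0]},{"hand":-1,"translation":[0,0,-0.02],"angular":[0,0,0]},{"hand":-1,"translation":[0,0,-0.02],"angular":[0,0,0]},{"hand":-1,"translation":[0,0,-0.02],"angular":[0,0,0]}]'

```text
time: 10.2
tool_pos: [0.6237, -0.0067, 0.3583]
ee_rot: [-0.044, 0.999, 0.0, 0.0]
wrist_force: [-0.2, -0.1, 1.7]
width: -0.0002
gripper_force: 1.1
```

>>> servo_tool --series '[{"hand":-1,"translation":[0,0,-0.01],"angular":[0,0,0]},{"hand":-1,"translation":[0,0,-0.02],"angular":[0,0,0]},{"hand":-1,"translation":[0,0,-0.02],"angular":[0,0,0]},{"hand":-1,"translation":[0,0,-0.02],"angular":[0,0,0]},{"hand":-1,"translation":[0,0,-0.02],"angular":[0,0,0]}]'

```text
time: 10.7
tool_pos: [0.6237, -0.0067, 0.3523]
ee_rot: [-0.044, 0.999, -0.0, 0.0]
wrist_force: [-0.2, 0.2, 3.3]
width: -0.0001
gripper_force: 1.7
```

>>> servo_tool --series '[{"hand":-1,"translation":[0,0,-0.01],"angular":[0,0,0]},{"hand":-1,"translation":[0,0,-0.02],"angular":[0,0,0]},{"hand":-1,"translation":[0,0,-0.025],"angular":[0,0,0]},{"hand":-1,"translation":[0,0,-0.03],"angular":[0,0,0]},{"hand":-1,"translation":[0,0,-0.03],"angular":[0,0,0]},{"hand":-1,"translation":[0,0,-0.03],"angular":[0,0,0]},{"hand":-1,"translation":[0,0,-0.03],"angular":[0,0,0]}]'

```text
time: 11.4
tool_pos: [0.6237, -0.0068, 0.344]
ee_rot: [-0.044, 0.999, 0.0, 0.0]
wrist_force: [-2.4, -0.3, 10.3]
width: 0.0001
gripper_force: 5.2
```

>>> servo_tool --series '[{"hand":-1,"translation":[0,0,-0.006],"angular":[0,0,0]},{"hand":-1,"translation":[0,0,-0.012],"angular":[0,0,0]},{"hand":-1,"translation":[0,0,-0.012],"angular":[0,0,0]},{"hand":-1,"translation":[0,0,-0.012],"angular":[0,0,0]},{"hand":-1,"translation":[0,0,-0.012],"angular":[0,0,0]},{"hand":-1,"translation":[0,0,-0.012],"angular":[0,0,0]}]'

```text
time: 12.0
tool_pos: [0.6237, -0.0068, 0.3408]
ee_rot: [-0.044, 0.999, 0.0, 0.0]
wrist_force: [-4.2, 0.2, 11.8]
width: 0.0001
gripper_force: 6.6
```

```bash
python3 - <<'E'
from h import *
s=snap('side','m.png');print(s['tool_pos'],s['wrist_force'])
k=cv2.imread('pics/k.png')[200:300,312:378];m=cv2.imread('pics/m.png')[200:300,312:378]
cv2.imwrite('pics/n.png',cv2.resize(np.hstack([k,m]),(792,600),interpolation=cv2.INTER_CUBIC))
E
```

```text
[ 0.62368663 -0.00677295  0.34080002] [-4.19346845  0.19021936 11.83392949]
```

View pics/n.png

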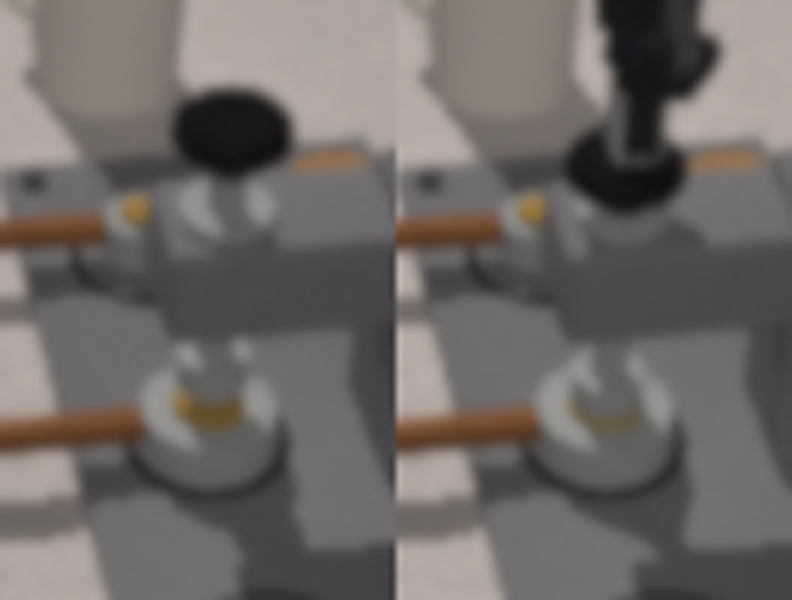

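```bash
python3 -c "
from h import *
print(ctrl.finish_job())"
```

```text
the job is handed in; nothing more can be done
None
```

The wide die was slid, without lifting, from the right mark onto the middle mark. The knob is held down about 18 mm, judged from tool travel and about 12 N of force rather than by seeing the groove, with the pad on the blank. The job was handed in at about 12 s.

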